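# Load the blanks and slide them under the microscope

### The arm

A 6-joint arm with a two-finger parallel gripper is mounted at the origin on the work surface. World frame = base frame: x ahead of the robot, y to its left, z up, the work surface at z = 0. Lengths are in m, angles in rad, forces in N, time in s.
With the tool pointing down it reaches from about 0.35 to 0.775 m from the base axis. Payload 5.5 kg.
Tool frame: the origin (TCP) lies midway between the tips of the shut fingers; the grasp point (between the pads) lies 19 mm behind it; z points along the fingers, y is the line along which they close (so a half turn about z gives the same grasp; the last joint's range is limited). The gripper opens to 85 mm and grips with 20 to 120 N. Pads are 22 mm wide; open, the fingers measure 114 mm over their backs; the gripper's body (76 mm by 85 mm) begins 54 mm behind the grasp point. The pads swing forward as they close: fully open they stand 13 mm farther back than shut.
Start: joints at [1.176, 0.313, 0.046, 1.304, 0, 1.431], TCP at [0.145, 0.556, 0.21] pointing down, gripper open.
Joint ranges: [-2.76, 2.76], [-0.86, 1.69], [-1.03, 1.26], [-2.2, 2.34], [-1.47, 1.5], [-3.14, 3.14]. Speed limits (rad/s): [2.57, 2.57, 3.14, 3.14, 3.14, 3.14].

### API

Orientations are given as a unit quaternion [w, x, y, z].
In Python, from workcell import get_state, read_camera, camera_info, hand_in, recognise gives the robot as it stands.
- The arm moves only by the tool arm_command, never from a script. Its argument "moves" is one flat list of numbers, 7 for each row, row after row: the opening, from -1 (shut) to 1 (fully open), then the shift along the tool's x, y, z in mm, then the turn, a rotation vector about the tool's x, y, z in rad. A call has 1 to 8 rows; each row shifts and turns the commanded pose from where the row before left it, along the tool's axes as they then stand; what a row does not reach is not made up. A row lasts 1/8 s, in which the tool goes at most 62.5 mm and 10.7 degrees, less where a joint would pass 70% of its speed; a pose out of reach is approached as far as the arm can. A call with a gripper value outside its range is refused whole. The fingers move at their own pace and stop on an object; "newtons" is the grip in N (left out, the last holds). Time passes only in rows, so rows that do not move let the fingers close. It gives the time, the measured TCP pose, the force, the opening and the grip force at its end, in the units of the state.
- get_state(): the state, without advancing time (a new reading comes with each control period).
- read_camera(name): name is "scene" or "top" or "wrist"; returns (picture, depth): 400x640x3 uint8, blue, green, red; 400x640 float32, m along the optical axis (not along the pixel's ray), 0 where there is no reading.
- camera_info(name): a dict with "fovy" (degrees; the focal length in pixels is half the picture's height over the tangent of half this angle, whatever the lens; pixels are square), "cx", "cy" (the principal point, pixels), "eye" and "orientation" of the camera in the world; the wrist camera has in their place "tool_from_camera" (4x4, takes a point from camera to tool coordinates, whose origin is the TCP and whose axes are the flange's). Camera axes: x right, y down, z forward; pixel columns grow to the right and rows downward; lengths in m; the calibration is good to about 2 mm. A picture is of the moment at which its call begins: read the wrist's pose just before it. camera_info takes no time and is no camera call.
- hand_in(): hands the job in; it is judged then, once.
Trained networks look in the newest picture that a camera, given by its name, has taken for a name from the list of things; names that differ only in an ending like _2 or _b are one class to them, and where a whole thing is asked for, a point or a joint stands for the part that bears it (a point fixed in the world has none). Each returns a list of dicts, best first, with "confidence" (0 to 1); they miss things now and then, are a little off and sometimes report something else, mostly with a low value. They report only what shows in the picture. A call takes as long as a camera call.
- recognise(camera, label): "point" ([column, row] in pixels, amid what is visible of it).
The state is a dict: "clock": time; "joint_pos": joint angles; "qvel": joint speeds; "tau": joint torques, N m; "tcp_pos": TCP position; "orientation": TCP orientation; "wrist_force": force on the tool from outside, world axes, zero at the start; "ft_torque": the same for the moment, N m; "finger_gap": finger opening in m; "grip_force": force on a finger pad.
Only numpy, scipy, OpenCV 4.12 (cv2) and the standard library are available. Lean on these libraries where they do the work, as an engineer would, in place of code of your own. Each camera call takes 0.05 s, during which the arm holds its last target. There are 200 camera calls.

### The job

Put the three small round blanks (brass, copper and steel) one by one into the three pockets of the pulled-out pale wooden carriage, one flat in each pocket, any blank in any pocket, and lower them in rather than dropping them from a height. Only when all three are in, gently slide the carriage by its red knob all the way in to its stop under the microscope, with the blanks still in their pockets. Do not bump the microscope, and leave the wide blank and the other things on the bench where they are.

Things in the scene. Friction and masses are not known exactly. Their poses are not given: they have to be found in the camera images.
- brass_blank: Brass-coloured round metal blank (plain solid disc), 30 mm diameter, 20 mm high, standing flat on the table. Origin: centre of its underside, z up.
- copper_blank: Copper-coloured round metal blank (plain solid disc), 30 mm diameter, 20 mm high, standing flat on the table. Origin: centre of its underside, z up.
- steel_blank: Steel-coloured round metal blank (plain solid disc), 30 mm diameter, 20 mm high, standing flat on the table. Origin: centre of its underside, z up.
- pocket0 (a point): Round black-lined pocket in the pale wooden carriage, the one nearest the red knob: 34 mm diameter, 8 mm deep, flat floor 26 mm above the table. This point: centre of the pocket's floor (the carriage's top face is 8 mm higher). Its y axis points along the slide, towards the microscope, z up. The carriage is 74 mm wide and its block 170 mm long; pockets are 52 mm apart along its length.
- pocket1 (a point): Same, the middle pocket.
- pocket2 (a point): Same, the pocket nearest the microscope.
- carriage_knob (a point): Red upright round knob at the carriage's outer end, 22 mm diameter, its red part 25 mm high, standing on a thin steel neck. This point: on its axis, 48 mm above the table; the knob's top is 11 mm higher, the red part's underside 14 mm lower, the wooden tongue below it has its top 26 mm above the table. Axes as for the pockets (y along the slide, inwards).
- carriage (a joint): How far the carriage is slid in, m: 0 is fully pulled out, 0.22 is home at its stop, with the middle pocket right under the lens. It moves with about 2 N of friction and stays where left.
- stage: Grey base plate on which the carriage runs, fixed to the table, 150 mm wide, 460 mm long, 14 mm thick, with two steel rails up to 26 mm high. Origin: on the table, straight below the microscope's lens. y axis: the direction in which the carriage slides in; the plate runs from y = -270 to +190 mm.
- microscope: Upright white microscope fixed on the stage; origin and axes those of the stage. Lens 52 mm wide (a 66 mm collar), its lower end 165 mm above the table, over the origin; above it a head of 72 mm diameter from 210 mm to 320 mm, eyepieces on top towards +x up to about 390 mm; pillar 150 mm behind the lens (+y), 374 mm high. Must not be bumped.
- wide_blank: Brass disc too wide for the pockets, 46 mm diameter, 20 mm high, lying among the small ones. Origin: centre of its underside. Stays where it is.
- hammer: Hammer 240 mm long lying at the back of the bench. Origin: under its middle. Stays where it is.
- polish_wheel: Green polishing wheel, 40 mm diameter, 14 mm high, lying flat. Origin: centre of its underside. Stays where it is.

How it is judged:
On the way, in this order (a step that is already met when the one before it is completed fails the run):
1. all three small blanks sit flat, one in each pocket, while the carriage is still pulled out (slid in by less than 80 mm) (((horizontal distance between brass_blank and pocket0 below 0.0045 m and z of brass_blank in the frame of pocket0 between -0.003 and 0.003 m and angle between brass_blank's own z axis and vertical below 0.1 rad) or (horizontal distance between brass_blank and pocket1 below 0.0045 m and z of brass_blank in the frame of pocket1 between -0.003 and 0.003 m and angle between brass_blank's own z axis and vertical below 0.1 rad) or (horizontal distance between brass_blank and pocket2 below 0.0045 m and z of brass_blank in the frame of pocket2 between -0.003 and 0.003 m and angle between brass_blank's own z axis and vertical below 0.1 rad)) and ((horizontal distance between copper_blank and pocket0 below 0.0045 m and z of copper_blank in the frame of pocket0 between -0.003 and 0.003 m and angle between copper_blank's own z axis and vertical below 0.1 rad) or (horizontal distance between copper_blank and pocket1 below 0.0045 m and z of copper_blank in the frame of pocket1 between -0.003 and 0.003 m and angle between copper_blank's own z axis and vertical below 0.1 rad) or (horizontal distance between copper_blank and pocket2 below 0.0045 m and z of copper_blank in the frame of pocket2 between -0.003 and 0.003 m and angle between copper_blank's own z axis and vertical below 0.1 rad)) and ((horizontal distance between steel_blank and pocket0 below 0.0045 m and z of steel_blank in the frame of pocket0 between -0.003 and 0.003 m and angle between steel_blank's own z axis and vertical below 0.1 rad) or (horizontal distance between steel_blank and pocket1 below 0.0045 m and z of steel_blank in the frame of pocket1 between -0.003 and 0.003 m and angle between steel_blank's own z axis and vertical below 0.1 rad) or (horizontal distance between steel_blank and pocket2 below 0.0045 m and z of steel_blank in the frame of pocket2 between -0.003 and 0.003 m and angle between steel_blank's own z axis and vertical below 0.1 rad)) and value of joint carriage below 0.08 m), for 0.2 s.
2. the carriage is slid in to its stop with the blanks in it (((horizontal distance between brass_blank and pocket0 below 0.0045 m and z of brass_blank in the frame of pocket0 between -0.003 and 0.003 m and angle between brass_blank's own z axis and vertical below 0.1 rad) or (horizontal distance between brass_blank and pocket1 below 0.0045 m and z of brass_blank in the frame of pocket1 between -0.003 and 0.003 m and angle between brass_blank's own z axis and vertical below 0.1 rad) or (horizontal distance between brass_blank and pocket2 below 0.0045 m and z of brass_blank in the frame of pocket2 between -0.003 and 0.003 m and angle between brass_blank's own z axis and vertical below 0.1 rad)) and ((horizontal distance between copper_blank and pocket0 below 0.0045 m and z of copper_blank in the frame of pocket0 between -0.003 and 0.003 m and angle between copper_blank's own z axis and vertical below 0.1 rad) or (horizontal distance between copper_blank and pocket1 below 0.0045 m and z of copper_blank in the frame of pocket1 between -0.003 and 0.003 m and angle between copper_blank's own z axis and vertical below 0.1 rad) or (horizontal distance between copper_blank and pocket2 below 0.0045 m and z of copper_blank in the frame of pocket2 between -0.003 and 0.003 m and angle between copper_blank's own z axis and vertical below 0.1 rad)) and ((horizontal distance between steel_blank and pocket0 below 0.0045 m and z of steel_blank in the frame of pocket0 between -0.003 and 0.003 m and angle between steel_blank's own z axis and vertical below 0.1 rad) or (horizontal distance between steel_blank and pocket1 below 0.0045 m and z of steel_blank in the frame of pocket1 between -0.003 and 0.003 m and angle between steel_blank's own z axis and vertical below 0.1 rad) or (horizontal distance between steel_blank and pocket2 below 0.0045 m and z of steel_blank in the frame of pocket2 between -0.003 and 0.003 m and angle between steel_blank's own z axis and vertical below 0.1 rad)) and value of joint carriage above 0.214 m), for 0.2 s.
At the end, for the whole second after the job is handed in: The carriage is within 6 mm of its inner stop; the brass, copper and steel blanks are at rest, flat on the pocket floors (within 3 mm in height, 4.5 mm of the pocket's centre, 0.1 rad), one in each of the three pockets (all of step 2 and linear speed of each of brass_blank, copper_blank, steel_blank below 0.02 m/s); the robot touches nothing.
It fails at once if a small blank is dropped from more than about 4 cm or flung ((linear speed of brass_blank above 0.9 m/s and contact force between brass_blank and the fingers below 0.05 N) or (linear speed of copper_blank above 0.9 m/s and contact force between copper_blank and the fingers below 0.05 N) or (linear speed of steel_blank above 0.9 m/s and contact force between steel_blank and the fingers below 0.05 N)).
It fails at once if the carriage is shoved faster than 0.5 m/s (velocity of joint carriage above 0.5 m/s).
It fails at once if the microscope is bumped with more than 4 N (contact force between microscope and anything else above 4 N).
It fails at once if the wide blank, hammer or polishing wheel is moved by more than 30 mm (distance of any of wide_blank, hammer, polish_wheel from where it was at the start of the episode above 0.03 m).
It also fails if it takes over 72 s, if anything falls off the work surface, if the arm or the gripper's body presses on something with over 40 N, if the wrist force passes 120 N, or if a joint passes its speed limit or range.

## Working session

There is one attempt and no reset: what is moved stays moved. The work goes in short steps, Python scripts to look and compute and a tool call to move; the robot and the scene stay as the last step left them, time stands still between calls to the robot, and variables do not carry over. Pictures are saved under pics/ and viewed, at most 12 in all, crops included, and the job is handed in when it is done.

Besides the shell and the picture viewer there is one more tool, called after "Call:" by a JSON object that holds its "method" and its "body". arm_command: Moves the arm, as the interface text tells. Its arguments: {"type":"object","properties":{"moves":{"type":"array"},"newtons":{"type":"number"}},"required":["moves"]}

```bash
ls; mkdir -p pics; cat > h.py <<'E'
import numpy as np, cv2
from scipy.spatial.transform import Rotation as R
from workcell import *
def q(o): return R.from_quat([o[1],o[2],o[3],o[0]])
def cam(n,st=None):
    i=camera_info(n); f=200/np.tan(np.radians(i['fovy'])/2)
    if n=='wrist':
        st=st or get_state(); T=np.array(i['tool_from_camera']); r=q(st['orientation'])
        return f,i['cx'],i['cy'],(r.as_matrix()@T[:3,:3]),np.array(st['tcp_pos'])+r.apply(T[:3,3])
    o=np.array(i['orientation']); M=o if o.shape==(3,3) else q(o).as_matrix()
    return f,i['cx'],i['cy'],M,np.array(i['eye'])
def ray(c,p): f,cx,cy,M,e=c; return e,M@np.array([(p[0]-cx)/f,(p[1]-cy)/f,1])
def at_z(c,p,z): e,d=ray(c,p); return e+d*(z-e[2])/d[2]
def proj(c,P): f,cx,cy,M,e=c; v=M.T@(np.array(P)-e); return np.array([f*v[0]/v[2]+cx,f*v[1]/v[2]+cy])
def deep(c,p,D):
    u,v=int(round(p[0])),int(round(p[1])); w=D[max(v-2,0):v+3,max(u-2,0):u+3]; w=w[w>0]
    e,d=ray(c,p); return e+d*np.median(w) if len(w) else None
E
python3 - <<'E'
from h import *
np.set_printoptions(precision=4,suppress=True)
s=get_state(); print(s['clock'],s['tcp_pos'],s['orientation'],s['finger_gap'])
for n in ['top','scene','wrist']:
    c=cam(n); I,D=read_camera(n); cv2.imwrite(f'pics/{n}0.png',I); np.save(f'{n}0.npy',D)
    print(n,c[0],c[4],c[3].tolist())
    if n!='wrist':
      for l in ['brass_blank','copper_blank','steel_blank','wide_blank','pocket0','pocket1','pocket2','carriage_knob','polish_wheel','hammer','microscope']:
        for r in recognise(n,l)[:2]: print(l,r['point'],round(r['confidence'],2),deep(c,r['point'],D))
E
```

```text
pics
0.0 [0.1447 0.5559 0.2095] [-0.0002  0.1271  0.9919 -0.0009] 0.08533025102711198
top 505.53997270257446 [ 0.5328 -0.0453  1.1889] [[0.02667759554246809, -0.9979866732421835, 0.05754047207897985], [-0.9995470630325859, -0.02743274333801724, -0.012373898976567703], [0.013927479276750664, -0.057184303999872586, -0.9982664878162775]]
copper_blank [452.3, 256.0] 0.6 [ 0.4606 -0.3587  0.0199]
steel_blank [458.6, 199.7] 0.57 [ 0.591  -0.3716  0.0207]
wide_blank [409.8, 267.8] 0.85 [ 0.4311 -0.2608  0.0204]
pocket0 [284.8, 213.8] 0.93 [0.5473 0.0293 0.0347]
pocket1 [284.8, 213.8] 0.93 [0.5473 0.0293 0.0347]
pocket2 [284.8, 213.8] 0.93 [0.5473 0.0293 0.0347]
carriage_knob [280.5, 209.4] 0.87 [0.5572 0.0398 0.0295]
polish_wheel [404.9, 147.5] 0.5 [ 0.7107 -0.246   0.0124]
polish_wheel [281.0, 213.4] 0.33 [0.5481 0.0383 0.0313]
hammer [251.2, 121.6] 0.8 [0.7593 0.1147 0.0236]
microscope [122.3, 176.3] 0.69 [0.598  0.279  0.3517]
microscope [281.4, 211.8] 0.28 [0.5518 0.0376 0.0295]
scene 474.2388679837443 [ 1.1445 -0.3491  0.9075] [[0.45602562516604805, 0.712480372770943, -0.53330324170034
[... 602 characters left out ...]
569 0.0376 0.0352]
pocket2 [214.4, 192.8] 0.3 [ 0.437  -0.2567  0.0207]
carriage_knob [449.2, 150.0] 0.66 [0.5728 0.3208 0.0148]
carriage_knob [348.1, 179.0] 0.59 [0.5523 0.037  0.0345]
polish_wheel [269.4, 292.1] 0.75 [ 0.7231 -0.242   0.0119]
polish_wheel [449.3, 147.8] 0.21 [0.5673 0.325  0.0156]
hammer [424.2, 241.0] 0.65 [0.7704 0.1053 0.0223]
microscope [481.9, 69.0] 0.59 [0.6734 0.2175 0.3751]
microscope [448.6, 150.8] 0.4 [0.5746 0.3175 0.0152]
wrist 321.81037178244776 [0.0707 0.5763 0.3747] [[0.2523503122582134, 0.9228986193877399, 0.29082203877179896], [0.9676347959785213, -0.24114589860893473, -0.07437443912860703], [0.0014904746853790219, 0.3001779370911408, -0.9538820600938671]]
```

View pics/top0.png

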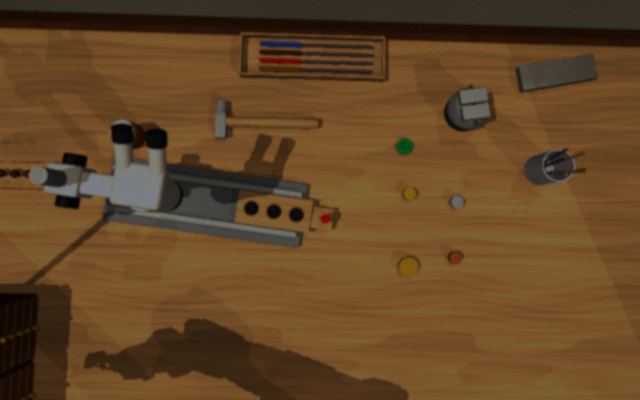

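View pics/scene0.png

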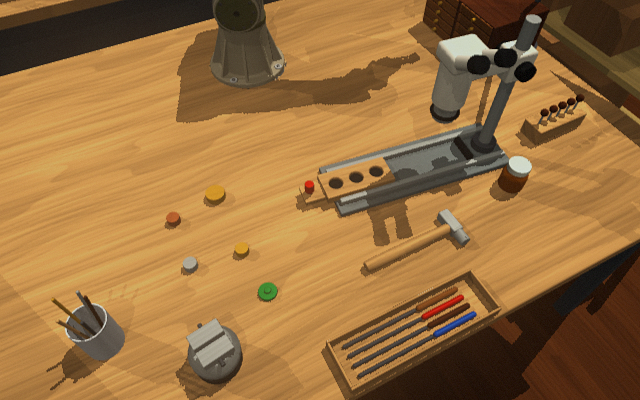

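The top view shows the knob at (325,218) and the pockets at (296,215), (273,212) and (251,208). It also shows brass at (410,193), steel (457,202), copper (455,257), wide (408,267) and the wheel (405,146). The scene view agrees with this. Next I refine these by segmentation in both views.

```bash
cat > m0.py <<'E'
from h import *
np.set_printoptions(precision=4,suppress=True)
def blob(m,p,r=14):
    n,l,s,c=cv2.connectedComponentsWithStats(m.astype(np.uint8)); 
    k=[i for i in range(1,n) if s[i,4]>12]; d=[np.hypot(*(c[i]-p)) for i in k]
    j=k[int(np.argmin(d))]; return c[j],s[j,4],min(d)
T={'top':dict(brass=(410,193),steel=(457,202),copper=(455,257),p0=(296,215),p1=(273,212),p2=(251,208),knob=(325,218)),
 'scene':dict(brass=(241,250),steel=(190,264),copper=(173,218),p0=(336,183),p1=(356,177),p2=(376,171),knob=(309,186))}
res={}
for n in T:
    I=cv2.imread(f'pics/{n}0.png'); D=np.load(f'{n}0.npy'); c=cam(n)
    v,u=np.mgrid[0:400,0:640]; f,cx,cy,M,e=c
    P=e+(np.stack([(u-cx)/f,(v-cy)/f,np.ones_like(u)],-1)@M.T)*D[...,None]
    H=cv2.cvtColor(I,cv2.COLOR_BGR2HSV)
    for k,p in T[n].items():
        if k[0]=='p': m=I.max(2)<(45 if n=='top' else 75)
        elif k=='knob': m=((H[...,0]<6)|(H[...,0]>174))&(H[...,1]>170)
        else: m=(P[...,2]>.017)&(P[...,2]<.03)
        b,a,d=blob(m,p); z=.034 if k[0]=='p' else .059 if k=='knob' else .02
        mm=m&(np.hypot(u-p[0],v-p[1])<14)
        print(n,k,b,a,round(d,1),'xy',at_z(c,b,z)[:2],'z',np.percentile(P[...,2][mm],[5,50,95])); res[n,k]=(c,b)
for k in T['top']:
    (c1,b1),(c2,b2)=res['top',k],res['scene',k]; e1,d1=ray(c1,b1); e2,d2=ray(c2,b2)
    t=np.linalg.lstsq(np.c_[d1,-d2],e2-e1,rcond=None)[0]; print(k,(e1+d1*t[0]+e2+d2*t[1])/2,np.linalg.norm(e1+d1*t[0]-e2-d2*t[1]))
E
python3 m0.py
```

```text
top brass [409.3303 193.6422] 109 0.9 xy [ 0.602  -0.2569] z [0.0173 0.0203 0.0234]
top steel [456.9402 202.0513] 117 0.1 xy [ 0.5855 -0.368 ] z [0.0176 0.0204 0.0234]
top copper [455.379  258.1048] 124 1.2 xy [ 0.456  -0.3659] z [0.0175 0.0203 0.0235]
top p0 [296.0226 214.2932] 133 0.7 xy [0.5469 0.0038] z [0.0223 0.0262 0.0298]
top p1 [273.5299 211.0373] 134 1.1 xy [0.5529 0.0553] z [0.0225 0.0264 0.0305]
top p2 [250.9323 207.8421] 133 0.2 xy [0.5588 0.1069] z [0.0232 0.0263 0.0302]
top knob [324.9107 218.3393] 56 0.4 xy [ 0.5393 -0.062 ] z [0.0557 0.0596 0.0635]
scene brass [241.2132 247.5   ] 136 2.5 xy [ 0.6034 -0.2553] z [0.018  0.0208 0.0233]
scene steel [189.4483 262.2207] 145 1.9 xy [ 0.5874 -0.3659] z [0.018 0.021 0.024]
scene copper [172.2705 216.8934] 122 1.3 xy [ 0.4582 -0.3645] z [0.0179 0.021  0.0238]
scene p0 [335.1778 183.3667] 90 0.9 xy [0.5496 0.0037] z [0.0252 0.028  0.0304]
scene p1 [355.8222 177.3556] 90 0.4 xy [0.5558 0.056 ] z [0.0258 0.0281 0.0309]
scene p2 [375.7079 171.4382] 89 0.5 xy [0.5616 0.1075] z [0.025  0.0276 0.0314]
scene knob [308.8333 184.0208] 48 2.0 xy [ 0.5411 -0.0608] z [0.0569 0.0599 0.0624]
brass [ 0.6024 -0.2561  0.0192] 0.002006257127640411
steel [ 0.586  -0.3671  0.0188] 0.0025390481091468044
copper [ 0.4562 -0.3655  0.0181] 0.0019862720948924527
p0 [0.5472 0.0045 0.0308] 0.0011864569581855162
p1 [0.5535 0.0564 0.0311] 0.0020068779006193207
p2 [0.5594 0.1081 0.0312] 0.0018621581661572547
knob [ 0.5397 -0.0611  0.0576] 0.0018730089768934563
```

Call:
{"method": "arm_command", "body": {"moves": [1,0,0,0,0,0,-0.18,1,0,0,0,0,0,-0.18,1,0,0,0,0,0,-0.18,1,0,0,0,0,0,-0.18,1,0,0,0,0,0,-0.18,1,0,0,0,0,0,-0.18,1,0,0,0,0,0,-0.18,1,0,0,0,0,0,-0.18], "newtons": 40}}

```text
clock: 2.25
tcp_pos: [0.145, 0.5565, 0.2104]
orientation: [0.0, -0.561, 0.828, 0.0]
wrist_force: [0.2, 0.4, 0.1]
finger_gap: 0.0852
grip_force: 0.0
```

Call:
{"method": "arm_command", "body": {"moves": [1,0,0,0,0,0,-0.135,1,0,0,0,0,0,-0.134,1,47,-36,0,0,0,0,1,47,-36,0,0,0,0,1,47,-36,0,0,0,0,1,47,-36,0,0,0,0,1,47,-36,0,0,0,0,1,47,-36,0,0,0,0]}}

```text
clock: 3.25
tcp_pos: [0.3275, 0.2497, 0.2107]
orientation: [0.001, -0.665, 0.747, -0.0]
wrist_force: [1.6, 0.3, -0.4]
finger_gap: 0.0854
grip_force: 0.0
```

Call:
{"method": "arm_command", "body": {"moves": [1,46,-37,0,0,0,0,1,46,-37,0,0,0,0,1,46,-37,0,0,0,0,1,23,-46,0,0,0,0,1,23,-46,0,0,0,0,1,23,-46,0,0,0,0,1,0,0,0,0,0,0,1,0,0,0,0,0,0]}}

```text
clock: 4.25
tcp_pos: [0.5493, 0.0168, 0.21]
orientation: [-0.0, -0.665, 0.747, 0.001]
wrist_force: [-0.6, -0.0, 0.1]
finger_gap: 0.0853
grip_force: 0.0
```

```bash
cat > snap.py <<'E'
import sys,pickle
from h import *
s=get_state(); I,D=read_camera('wrist'); c=cam('wrist',s)
cv2.imwrite(f'pics/{sys.argv[1]}.png',I); pickle.dump((c,I,D),open(sys.argv[1]+'.pkl','wb'))
print(s['clock'],s['tcp_pos'])
E
python3 snap.py w1
python3 - <<'E'
from h import *
import pickle
c,I,D=pickle.load(open('w1.pkl','rb'))
for k,P in dict(p0=(.5472,.0045,.034),p1=(.5535,.0564,.034),p2=(.5594,.1081,.034),knob=(.5397,-.0611,.059)).items(): print(k,proj(c,P))
E
```

```text
4.25 [0.54925655 0.01680567 0.21000387]
p0 [315.37524157 156.69982507]
p1 [315.19385626 203.06304809]
p2 [315.34853117 245.34533653]
knob [315.20319882  91.50539457]
```

View pics/w1.png

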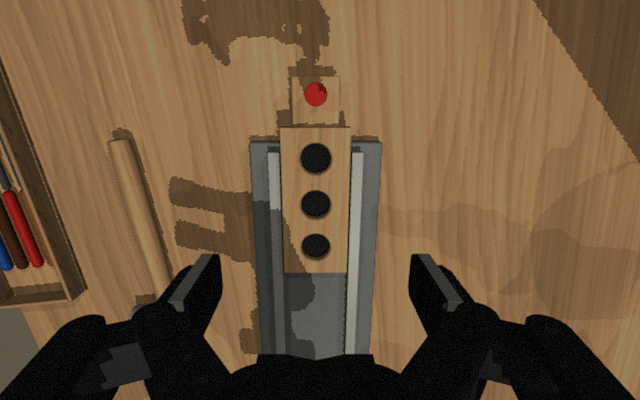

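Call:
{"method": "arm_command", "body": {"moves": [1,59,-7,0,0,0,0,1,59,-7,0,0,0,0,1,59,-7,0,0,0,0,1,59,-7,0,0,0,0,1,59,-7,0,0,0,0,1,0,0,0,0,0,0,1,0,0,0,0,0,0]}}

```text
clock: 5.18
tcp_pos: [0.5498, -0.2792, 0.2107]
orientation: [0.0, -0.665, 0.747, 0.0]
wrist_force: [-0.3, 0.4, -0.5]
finger_gap: 0.085
grip_force: 0.0
```

```bash
python3 snap.py w2
python3 - <<'E'
from h import *
import pickle
c,I,D=pickle.load(open('w2.pkl','rb'))
for k,P in dict(brass=(.6024,-.2561,.02),steel=(.586,-.3671,.02),copper=(.4562,-.3655,.02)).items(): print(k,proj(c,P))
E
```

```text
5.175 [ 0.5498183  -0.27915441  0.21067874]
brass [271.93372864 189.97746028]
steel [270.84353684  87.05774191]
copper [395.38167042  73.24605035]
```

View pics/w2.png

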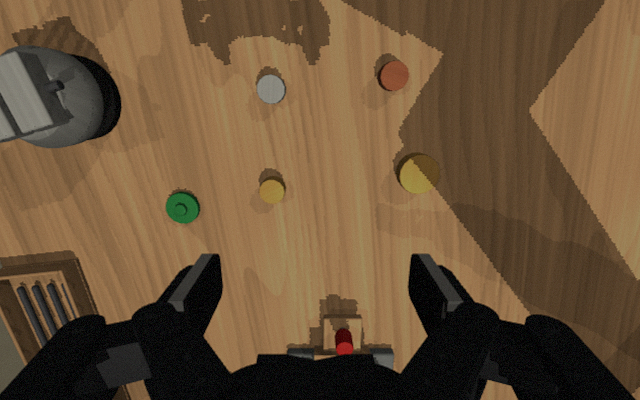

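The wrist views show the pockets at (315,157), (316,204) and (315,245). Steel is at (271,89), copper (394,76) and brass (272,191), all within about 2 px of the predictions. Next I segment these for wrist-based positions.

```bash
cat > m1.py <<'E'
from h import *
import pickle
np.set_printoptions(precision=4,suppress=True)
R0=np.array([[-.1157,-.9933],[-.9933,.1157]])
def go(fn,T):
    c,I,D=pickle.load(open(fn,'rb')); v,u=np.mgrid[0:400,0:640]; f,cx,cy,M,e=c
    P=e+(np.stack([(u-cx)/f,(v-cy)/f,np.ones_like(u)],-1)@M.T)*D[...,None]
    for k,p in T.items():
        near=np.hypot(u-p[0],v-p[1])<(21 if k[0]!='p' else 19)
        if k[0]=='p': m=(I.max(2)<45)&near; z=.034
        else: m=near&(P[...,2]>.0165); z=.02
        n,l,s,cc=cv2.connectedComponentsWithStats(m.astype(np.uint8)); j=1+np.argmax(s[1:,4])
        x=cv2.findContours((l==j).astype(np.uint8),0,1)[0][0]; (ex,ey),ax,_=cv2.fitEllipse(x)
        b=(ex,ey); print(k,'px',np.round(b,1),np.round(ax,1),s[j,4],'xy',at_z(c,b,z)[:2],'z',np.median(P[...,2][l==j]),'depthmean',P[l==j].mean(0)[:2])
if __name__=='__main__':
    go('w1.pkl',dict(p0=(315,157),p1=(315,204),p2=(315,245)))
    go('w2.pkl',dict(brass=(272,191),steel=(271,89),copper=(394,76)))
E
python3 m1.py
```

```text
p0 px [315.3 157.7] [27.9 28.8] 670 xy [0.5474 0.0056] z 0.027318846393512564 depthmean [0.5475 0.0067]
p1 px [315.3 203.3] [24.9 27.5] 575 xy [0.5534 0.0567] z 0.027429396283261354 depthmean [0.5536 0.0586]
p2 px [315.2 245.3] [21.8 26.4] 487 xy [0.5595 0.108 ] z 0.027463097270129855 depthmean [0.5599 0.1109]
brass px [271.1 190.8] [24.1 24.9] 507 xy [ 0.6035 -0.2553] z 0.020731679295580285 depthmean [ 0.6032 -0.2558]
steel px [269.9  88.4] [27.4 29.1] 664 xy [ 0.5872 -0.3659] z 0.020596754783434312 depthmean [ 0.587  -0.3657]
copper px [393.4  75.1] [27.4 30.2] 690 xy [ 0.4583 -0.3639] z 0.020511355000525644 depthmean [ 0.459  -0.3638]
```

Call:
{"method": "arm_command", "body": {"moves": [1,-15,-25,0,0,0,0,1,-15,-25,40,0,0,0,1,0,0,60,0,0,0,1,0,0,50,0,0,0,0.3,0,0,30,0,0,0,0.1,0,0,20,0,0,0,0.1,0,0,0,0,0,0]}}

```text
clock: 6.1
tcp_pos: [0.6022, -0.2533, 0.009]
orientation: [-0.001, -0.666, 0.746, 0.002]
wrist_force: [0.4, -0.7, 0.3]
finger_gap: 0.0471
grip_force: 0.0
```

Call:
{"method": "arm_command", "body": {"moves": [-1,0,0,0,0,0,0,-1,0,0,0,0,0,0,-1,0,0,0,0,0,0,-1,0,0,0,0,0,0]}}

```text
clock: 6.6
tcp_pos: [0.6038, -0.2566, 0.0109]
orientation: [0.0, -0.665, 0.747, -0.0]
wrist_force: [0.4, 0.0, -0.5]
finger_gap: 0.0002
grip_force: 0.0
```

```bash
python3 snap.py w3
```

```text
6.6 [ 0.60375875 -0.2566235   0.01094212]
```

View pics/w3.png

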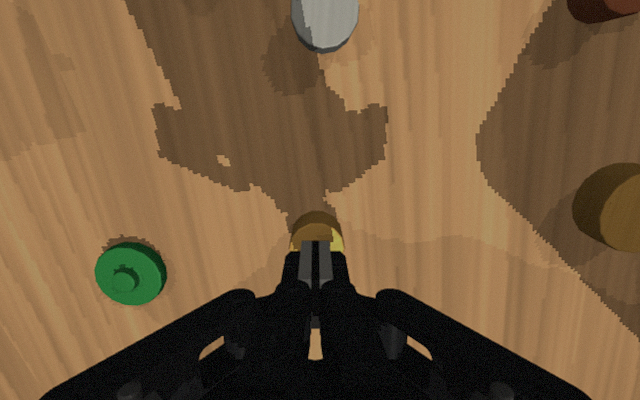

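Gap is 0, so the grasp missed. The blank shows at (317,230), just ahead of the shut fingertips. I measure where it now lies.

```bash
python3 - <<'E'
from h import *
import pickle
np.set_printoptions(precision=4,suppress=True)
c,I,D=pickle.load(open('w3.pkl','rb'))
print('tcp px',proj(c,(.6038,-.2566,.0109)),'brass exp',proj(c,(.603,-.2556,.02)))
H=cv2.cvtColor(I,cv2.COLOR_BGR2HSV)
for p in [(317,215),(317,225),(317,235),(295,240),(338,240),(310,250),(310,270),(325,243),(325,260),(318,320)]:
    print(p,deep(c,p,D),H[p[1],p[0]])
E
```

```text
tcp px [314.7698 237.2476] brass exp [316.4433 246.0395]
(317, 215) [ 0.6011 -0.2694  0.0103] [ 18 151  81]
(317, 225) [ 0.6013 -0.2678  0.0206] [ 18 160 115]
(317, 235) [ 0.6019 -0.2622  0.0207] [ 17 156 100]
(295, 240) [ 0.6137 -0.2608  0.0208] [ 20 183 106]
(338, 240) [ 0.5913 -0.2582  0.0208] [ 28 134 175]
(310, 250) [ 0.6046 -0.2671  0.0467] [26 27 66]
(310, 270) [ 0.6043 -0.2671  0.0637] [15 31 65]
(325, 243) [ 0.5978 -0.2664  0.0398] [21 27 65]
(325, 260) [ 0.5983 -0.2665  0.0559] [23 33 62]
(318, 320) [ 0.6033 -0.2488  0.0703] [45 21 24]
```

The blank is still in place (centre about (.603,-.2545)). By depth the shut fingertips end near z≈0.038, well above the reported TCP. I open, go lower and check tip height by depth.

Call:
{"method": "arm_command", "body": {"moves": [0.1,0,0,-5,0,0,0,0.1,0,0,0,0,0,0,0.1,0,0,5,0,0,0,0.1,0,0,10,0,0,0,0.1,0,0,0,0,0,0]}}

```text
clock: 7.28
tcp_pos: [0.6023, -0.2557, -0.0014]
orientation: [-0.0, -0.665, 0.747, 0.001]
wrist_force: [0.5, 0.2, 0.2]
finger_gap: 0.0469
grip_force: 0.0
```

```bash
python3 snap.py w4; python3 - <<'E'
from h import *
import pickle
np.set_printoptions(precision=4,suppress=True)
c,I,D=pickle.load(open('w4.pkl','rb')); v,u=np.mgrid[0:400,0:640]; f,cx,cy,M,e=c
P=e+(np.stack([(u-cx)/f,(v-cy)/f,np.ones_like(u)],-1)@M.T)*D[...,None]
for name,m in (('L',(u>200)&(u<317)),('R',(u>=317)&(u<430))):
    m=m&(I.max(2)<110)&(P[...,2]>.022)&(v>180)&(v<330)
    z=P[...,2][m]; i=np.argsort(z)[:300]; Q=P[m][i]; print(name,np.percentile(z,[0,1,3,10]),Q[:80].mean(0),np.c_[u[m],v[m]][i[:5]].tolist())
E
```

```text
7.275 [ 0.60233995 -0.25568513 -0.00136014]
L [0.0221 0.0265 0.0294 0.0363] [ 0.6263 -0.2602  0.026 ] [[266, 257], [266, 255], [266, 261], [266, 260], [266, 256]]
R [0.0242 0.0275 0.03   0.0366] [ 0.5778 -0.2561  0.0271] [[364, 251], [363, 267], [363, 270], [363, 268], [364, 253]]
```

View pics/w4.png

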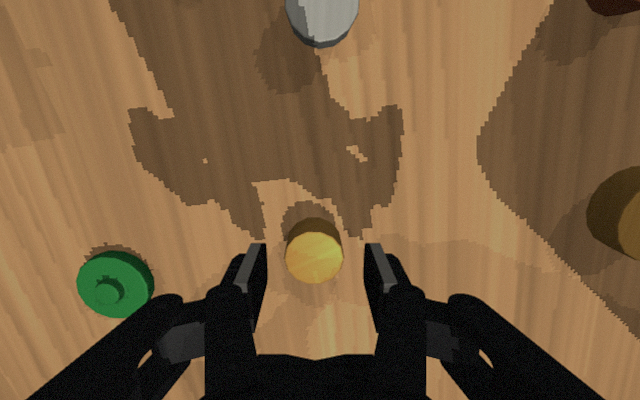

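With the fingers at a 47 mm gap, both tips ((266,257) and (364,251)) stand at z≈0.026 while TCP reads −0.001. The brass disc at (314,257) is centred between them. I go 12 mm lower and grasp.

Call:
{"method": "arm_command", "body": {"moves": [0.1,0,0,6,0,0,0,0.1,0,0,6,0,0,0,0.1,0,0,0,0,0,0,-1,0,0,0,0,0,0,-1,0,0,0,0,0,0,-1,0,0,0,0,0,0]}}

```text
clock: 8.07
tcp_pos: [0.6037, -0.2565, -0.0114]
orientation: [0.0, -0.665, 0.747, -0.0]
wrist_force: [1.0, -0.1, 0.0]
finger_gap: 0.0278
grip_force: 39.5
```

Call:
{"method": "arm_command", "body": {"moves": [-1,0,0,-30,0,0,0,-1,0,0,-50,0,0,0,-1,-51,12,0,0,0,0,-1,-51,12,0,0,0,0,-1,-51,12,0,0,0,0,-1,-51,12,0,0,0,0]}}

```text
clock: 8.82
tcp_pos: [0.5791, -0.0466, 0.0684]
orientation: [0.0, -0.665, 0.747, 0.0]
wrist_force: [0.0, 0.0, -0.8]
finger_gap: 0.0278
grip_force: 39.7
```

Call:
{"method": "arm_command", "body": {"moves": [-1,-51,12,0,0,0,0,-1,-51,12,0,0,0,0,-1,-51,14,0,0,0,0,-1,0,0,0,0,0,0,-1,0,0,0,0,0,0]}}

```text
clock: 9.45
tcp_pos: [0.5596, 0.1082, 0.0683]
orientation: [-0.0, -0.665, 0.747, -0.0]
wrist_force: [0.5, -0.2, -1.2]
finger_gap: 0.0281
grip_force: 39.7
```

```bash
python3 snap.py w5; python3 - <<'E'
from h import *
import pickle
np.set_printoptions(precision=4,suppress=True)
c,I,D=pickle.load(open('w5.pkl','rb')); v,u=np.mgrid[0:400,0:640]; f,cx,cy,M,e=c
P=e+(np.stack([(u-cx)/f,(v-cy)/f,np.ones_like(u)],-1)@M.T)*D[...,None]
t=np.array(get_state()['tcp_pos']); print('tcp',t)
m=(np.hypot(P[...,0]-t[0],P[...,1]-t[1])<.025)&(P[...,2]>t[2]+.018)&(P[...,2]<t[2]+.037)&(I.max(2)>60)
print(m.sum(), 'top z rel',np.percentile(P[...,2][m]-t[2],[5,50,95]))
R0=np.array([[-.1157,-.9933],[-.9933,.1157]])
Q=(P[m][:,:2]-t[:2])@R0.T; print('tool x range',np.percentile(Q[:,0],[0,1,50,99,100]),'y',np.percentile(Q[:,1],[1,50,99]))
A=np.c_[P[m][:,:2]-t[:2],np.ones(m.sum())]; print('plane',np.linalg.lstsq(A,P[m][:,2],rcond=None)[0])
E
```

```text
9.45 [0.55956807 0.10816526 0.06833846]
tcp [0.5598 0.1075 0.0683]
3578 top z rel [0.0222 0.0319 0.0331]
tool x range [-0.0168 -0.015   0.0023  0.0126  0.0131] y [-0.019   0.0004  0.0194]
plane [0.0261 0.1724 0.0994]
```

View pics/w5.png

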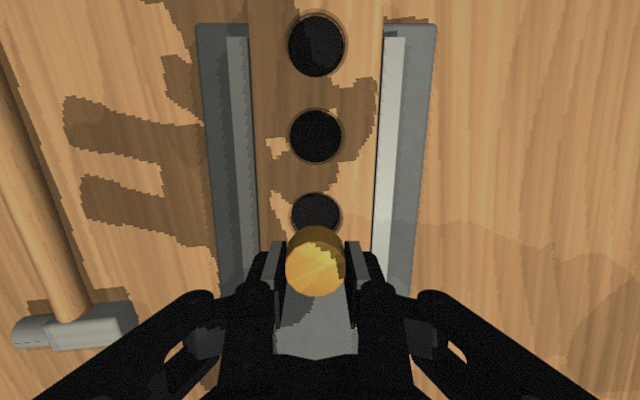

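The brass blank sits level at (316,268), centred between the fingers, over pocket2, which shows behind it at (316,215). I fit its centre relative to the tool.

```bash
cat > held.py <<'E'
import sys,pickle
from h import *
np.set_printoptions(precision=4,suppress=True)
c,I,D=pickle.load(open(sys.argv[1]+'.pkl','rb')); t=np.array(eval(sys.argv[2])); zo=float(sys.argv[3])
v,u=np.mgrid[0:400,0:640]; f,cx,cy,M,e=c
P=e+(np.stack([(u-cx)/f,(v-cy)/f,np.ones_like(u)],-1)@M.T)*D[...,None]
m=(np.abs(u-316)<36)&(v>225)&(v<310)&(np.abs(P[...,2]-t[2]-zo)<.0025)
H=cv2.cvtColor(I,cv2.COLOR_BGR2HSV)
if len(sys.argv)<5: m&=H[...,1]>90
else: m&=I.max(2)>100
n,l,s,cc=cv2.connectedComponentsWithStats(cv2.morphologyEx(m.astype(np.uint8),cv2.MORPH_OPEN,np.ones((3,3)))); j=1+np.argmax(s[1:,4]); m=l==j
x=cv2.findContours(m.astype(np.uint8),0,1)[0][0]; b,ax,_=cv2.fitEllipse(x)
print('bbox',s[j],'ell',np.round(b,1),np.round(ax,1))
R0=np.array([[-.1157,-.9933],[-.9933,.1157]])
w=at_z(c,b,np.median(P[...,2][m])); print('centre',w,'rel tool mm',1e3*R0@(w[:2]-t[:2]),'ztop rel',np.median(P[...,2][m])-t[2])
A=np.c_[P[m][:,:2]-t[:2],np.ones(m.sum())]; print('plane',np.linalg.lstsq(A,P[m][:,2],rcond=None)[0][:2])
E
python3 held.py w5 "[.5597,.1080,.0683]" .0315
```

```text
bbox [ 284  238   62   58 2845] ell [314.8 266.8] [57.2 61.4]
centre [0.5596 0.1083 0.1004] rel tool mm [-0.3026  0.1737] ztop rel 0.03210715523175656
plane [0.0033 0.0188]
```

Call:
{"method": "arm_command", "body": {"moves": [-1,0,0,30,0,0,0,-1,0,0,12,0,0,0,-1,0,0,5,0,0,0,-1,0,0,3,0,0,0,-1,0,0,2,0,0,0,-1,0,0,0,0,0,0]}}

```text
clock: 10.25
tcp_pos: [0.5599, 0.1082, 0.0168]
orientation: [0.0, -0.665, 0.747, -0.0]
wrist_force: [-0.6, -0.5, -0.3]
finger_gap: 0.0281
grip_force: 39.7
```

Call:
{"method": "arm_command", "body": {"moves": [-1,0,0,1.5,0,0,0,-1,0,0,0,0,0,0]}}

```text
clock: 10.5
tcp_pos: [0.5597, 0.1083, 0.015]
orientation: [0.0, -0.665, 0.747, -0.0]
wrist_force: [0.6, -0.4, -1.7]
finger_gap: 0.0277
grip_force: 39.7
```

Call:
{"method": "arm_command", "body": {"moves": [-0.15,0,0,0,0,0,0,0.1,0,0,0,0,0,0,0.1,0,0,0,0,0,0,0.1,0,0,-30,0,0,0,0.1,0,0,-30,0,0,0,0.1,0,0,0,0,0,0]}}

```text
clock: 11.25
tcp_pos: [0.5619, 0.1083, 0.0776]
orientation: [0.002, -0.665, 0.747, -0.002]
wrist_force: [0.3, -0.2, 0.3]
finger_gap: 0.0467
grip_force: 0.0
```

```bash
python3 snap.py w6; cat > chk.py <<'E'
import sys,pickle
from h import *
np.set_printoptions(precision=4,suppress=True)
c,I,D=pickle.load(open(sys.argv[1]+'.pkl','rb')); v,u=np.mgrid[0:400,0:640]; f,cx,cy,M,e=c
P=e+(np.stack([(u-cx)/f,(v-cy)/f,np.ones_like(u)],-1)@M.T)*D[...,None]
for k,p in dict(p0=(.5474,.0055),p1=(.5535,.0567),p2=(.5595,.108)).items():
    near=np.hypot(P[...,0]-p[0],P[...,1]-p[1])<.025
    m=near&(P[...,2]>.0415)&(P[...,2]<.050); z=.046
    if m.sum()<150: m=near&(I.max(2)<50)&(P[...,2]<.04); z=.034
    if m.sum()<100: continue
    m=cv2.morphologyEx(m.astype(np.uint8),cv2.MORPH_OPEN,np.ones((3,3)))
    n,l,s,cc=cv2.connectedComponentsWithStats(m); j=1+np.argmax(s[1:,4])
    x=cv2.findContours((l==j).astype(np.uint8),0,1)[0][0]; b,ax,_=cv2.fitEllipse(x)
    M1=l==j; A=np.c_[P[M1][:,:2]-p,np.ones(M1.sum())]
    print(k,z,s[j].tolist(),np.round(ax,1),at_z(c,b,z)[:2],'z',np.median(P[M1][:,2]),'slope',np.linalg.lstsq(A,P[M1][:,2],rcond=None)[0][:2])
E
python3 chk.py w6
```

```text
11.25 [0.56186158 0.10832797 0.07758382]
p0 0.034 [294, 19, 53, 58, 2410] [52.  57.2] [0.5474 0.007 ] z 0.027238165055628885 slope [0.0035 0.0029]
p1 0.034 [296, 109, 48, 50, 1925] [47.9 49.5] [0.5533 0.0568] z 0.027315021061838946 slope [ 0.0016 -0.0005]
p2 0.046 [296, 195, 45, 44, 1548] [43.  44.2] [0.5599 0.1088] z 0.04669323646620946 slope [0.0022 0.0323]
```

Call:
{"method": "arm_command", "body": {"moves": [0.1,58,-10,0,0,0,0,0.1,58,-10,0,0,0,0,0.1,58,-10,0,0,0,0,0.1,58,-10,0,0,0,0,0.1,58,-10,0,0,0,0,0.1,58,-10,0,0,0,0,0.1,58,-10,0,0,0,0,0.1,58,-10,0,0,0,0]}}

```text
clock: 12.3
tcp_pos: [0.5843, -0.3634, 0.0732]
orientation: [-0.0, -0.665, 0.747, 0.001]
wrist_force: [1.2, 0.7, 0.3]
finger_gap: 0.0472
grip_force: 0.0
```

Call:
{"method": "arm_command", "body": {"moves": [0.1,4,-2,0,0,0,0,0.1,0,0,40,0,0,0,0.1,0,0,20,0,0,0,0.1,0,0,0,0,0,0,0.1,0,0,0,0,0,0]}}

```text
clock: 12.92
tcp_pos: [0.5869, -0.3656, 0.0152]
orientation: [0.0, -0.665, 0.747, -0.0]
wrist_force: [0.8, 0.5, 0.6]
finger_gap: 0.0468
grip_force: 0.0
```

```bash
python3 snap.py w7; python3 - <<'E'
from h import *
import pickle
np.set_printoptions(precision=4,suppress=True)
c,I,D=pickle.load(open('w7.pkl','rb')); v,u=np.mgrid[0:400,0:640]; f,cx,cy,M,e=c
P=e+(np.stack([(u-cx)/f,(v-cy)/f,np.ones_like(u)],-1)@M.T)*D[...,None]
m=(np.hypot(P[...,0]-.587,P[...,1]+.366)<.025)&(P[...,2]>.017)&(P[...,2]<.025)
x=cv2.findContours(m.astype(np.uint8),0,1)[0]; x=max(x,key=len); b,ax,_=cv2.fitEllipse(x); print(ax,at_z(c,b,.02))
E
```

```text
12.925 [ 0.58694492 -0.36560901  0.01524551]
(50.284698486328125, 53.32106018066406) [ 0.587  -0.3667  0.02  ]
```

Call:
{"method": "arm_command", "body": {"moves": [0.1,1,0,15,0,0,0,0.1,0,0,12.5,0,0,0,0.1,0,0,0,0,0,0,-1,0,0,0,0,0,0,-1,0,0,0,0,0,0,-1,0,0,0,0,0,0]}}

```text
clock: 13.72
tcp_pos: [0.5866, -0.3672, -0.0125]
orientation: [0.0, -0.665, 0.747, -0.0]
wrist_force: [0.5, -1.1, -1.1]
finger_gap: 0.0279
grip_force: 39.5
```

Call:
{"method": "arm_command", "body": {"moves": [-1,0,0,-30,0,0,0,-1,0,0,-50,0,0,0,-1,-52,10,0,0,0,0,-1,-52,10,0,0,0,0,-1,-52,10,0,0,0,0,-1,-52,10,0,0,0,0]}}

```text
clock: 14.48
tcp_pos: [0.5708, -0.1544, 0.0676]
orientation: [0.0, -0.665, 0.747, -0.0]
wrist_force: [0.7, 0.5, -1.6]
finger_gap: 0.028
grip_force: 39.8
```

Call:
{"method": "arm_command", "body": {"moves": [-1,-52,10,0,0,0,0,-1,-52,10,0,0,0,0,-1,-52,10,0,0,0,0,-1,-52,10,0,0,0,0,-1,-1,2,0,0,0,0,-1,0,0,0,0,0,0]}}

```text
clock: 15.22
tcp_pos: [0.5536, 0.0566, 0.0676]
orientation: [0.0, -0.665, 0.747, -0.0]
wrist_force: [-0.3, -1.5, -1.2]
finger_gap: 0.0277
grip_force: 39.8
```

```bash
python3 snap.py w8; python3 -c "
from h import *; s=get_state(); print(list(s['tcp_pos']))"; python3 held.py w8 "[.5535,.0567,.0675]" .0325 x; python3 chk.py w8
```

```text
15.225 [0.55357536 0.05659519 0.06757633]
[np.float64(0.5538427414912694), np.float64(0.055886567519692856), np.float64(0.06755539980693809)]
bbox [ 285  243   57   55 2272] ell [311.6 271.5] [49.  58.3]
centre [0.5552 0.0582 0.1009] rel tool mm [-1.7155 -1.5264] ztop rel 0.033446885668257015
plane [ 0.0006 -0.0031]
p0 0.034 [290, 110, 51, 53, 2107] [50.4 51.6] [0.5475 0.0051] z 0.027322523487700173 slope [0.0002 0.0016]
p1 0.034 [292, 193, 47, 37, 1362] [35.9 48.8] [0.5531 0.0539] z 0.027379780559674813 slope [-0.0003 -0.0001]
p2 0.046 [293, 292, 44, 24, 715] [23.9 46.4] [0.5606 0.1144] z 0.04685463938375545 slope [-0.0022 -0.0089]
```

Call:
{"method": "arm_command", "body": {"moves": [-1,0,0,30,0,0,0,-1,0,0,12,0,0,0,-1,0,0,5,0,0,0,-1,0,0,3,0,0,0,-1,0,0,2,0,0,0,-1,0,0,0,0,0,0]}}

```text
clock: 16.02
tcp_pos: [0.5539, 0.0566, 0.0157]
orientation: [0.0, -0.665, 0.747, -0.0]
wrist_force: [0.6, 0.3, -2.9]
finger_gap: 0.0278
grip_force: 39.8
```

Call:
{"method": "arm_command", "body": {"moves": [-1,0,0,1.5,0,0,0,-1,0,0,0,0,0,0]}}

```text
clock: 16.27
tcp_pos: [0.5536, 0.0566, 0.014]
orientation: [0.0, -0.665, 0.747, -0.0]
wrist_force: [-1.0, 0.5, -1.5]
finger_gap: 0.0277
grip_force: 39.8
```

Call:
{"method": "arm_command", "body": {"moves": [-0.15,0,0,0,0,0,0,0.1,0,0,0,0,0,0,0.1,0,0,0,0,0,0,0.1,0,0,-30,0,0,0,0.1,0,0,-35,0,0,0,0.1,0,0,0,0,0,0]}}

```text
clock: 17.02
tcp_pos: [0.5561, 0.0565, 0.0819]
orientation: [0.002, -0.665, 0.747, -0.002]
wrist_force: [-0.1, -0.4, -0.2]
finger_gap: 0.047
grip_force: 0.0
```

```bash
python3 snap.py w9; python3 chk.py w9
```

```text
17.025 [0.55612838 0.05649204 0.0819393 ]
p0 0.034 [297, 109, 47, 49, 1857] [46.7 48.7] [0.5473 0.0053] z 0.02732702147497998 slope [ 0.0005 -0.0006]
p1 0.046 [297, 193, 44, 44, 1498] [42.3 43.4] [0.5539 0.057 ] z 0.04666383656926795 slope [-0.0016  0.0317]
p2 0.046 [298, 263, 42, 39, 1277] [38.3 40.4] [0.56   0.1083] z 0.046706084995763814 slope [0.0058 0.0492]
```

Call:
{"method": "arm_command", "body": {"moves": [0.1,53,6,0,0,0,0,0.1,53,6,0,0,0,0,0.1,53,6,0,0,0,0,0.1,53,6,0,0,0,0,0.1,53,6,0,0,0,0,0.1,53,6,0,0,0,0,0.1,53,6,0,0,0,0,0.1,53,6,0,0,0,0]}}

```text
clock: 18.08
tcp_pos: [0.4553, -0.36, 0.0775]
orientation: [0.0, -0.665, 0.747, 0.001]
wrist_force: [0.5, 0.4, 0.5]
finger_gap: 0.0468
grip_force: 0.0
```

Call:
{"method": "arm_command", "body": {"moves": [0.1,6,-1,0,0,0,0,0.1,0,0,40,0,0,0,0.1,0,0,24,0,0,0,0.1,0,0,0,0,0,0,0.1,0,0,0,0,0,0]}}

```text
clock: 18.7
tcp_pos: [0.4572, -0.3646, 0.0152]
orientation: [0.0, -0.665, 0.747, 0.0]
wrist_force: [0.7, -0.5, 0.3]
finger_gap: 0.0468
grip_force: 0.0
```

```bash
python3 snap.py w10; python3 - <<'E'
from h import *
import pickle
np.set_printoptions(precision=4,suppress=True)
c,I,D=pickle.load(open('w10.pkl','rb')); v,u=np.mgrid[0:400,0:640]; f,cx,cy,M,e=c
P=e+(np.stack([(u-cx)/f,(v-cy)/f,np.ones_like(u)],-1)@M.T)*D[...,None]
m=(np.hypot(P[...,0]-.458,P[...,1]+.365)<.025)&(P[...,2]>.017)&(P[...,2]<.025)
x=cv2.findContours(m.astype(np.uint8),0,1)[0]; x=max(x,key=len); b,ax,_=cv2.fitEllipse(x); print(ax,at_z(c,b,.02))
E
```

```text
18.7 [ 0.45722281 -0.36457123  0.01521508]
(50.48646545410156, 53.172874450683594) [ 0.4574 -0.3649  0.02  ]
```

Call:
{"method": "arm_command", "body": {"moves": [0.1,0,0,15,0,0,0,0.1,0,0,12.5,0,0,0,0.1,0,0,0,0,0,0,-1,0,0,0,0,0,0,-1,0,0,0,0,0,0,-1,0,0,0,0,0,0]}}

```text
clock: 19.5
tcp_pos: [0.457, -0.3652, -0.0125]
orientation: [0.0, -0.665, 0.747, -0.0]
wrist_force: [0.2, -0.9, -1.1]
finger_gap: 0.0284
grip_force: 39.5
```

Call:
{"method": "arm_command", "body": {"moves": [-1,0,0,-30,0,0,0,-1,0,0,-50,0,0,0,-1,-54,-7,0,0,0,0,-1,-54,-7,0,0,0,0,-1,-54,-7,0,0,0,0,-1,-54,-7,0,0,0,0]}}

```text
clock: 20.25
tcp_pos: [0.5102, -0.1523, 0.0677]
orientation: [0.0, -0.665, 0.747, -0.0]
wrist_force: [-0.1, 0.6, -0.8]
finger_gap: 0.0281
grip_force: 39.7
```

Call:
{"method": "arm_command", "body": {"moves": [-1,-54,-7,0,0,0,0,-1,-54,-7,0,0,0,0,-1,-54,-5,0,0,0,0,-1,0,0,0,0,0,0,-1,0,0,0,0,0,0]}}

```text
clock: 20.88
tcp_pos: [0.5474, 0.0049, 0.0674]
orientation: [-0.0, -0.665, 0.747, -0.0]
wrist_force: [0.1, -1.0, -0.3]
finger_gap: 0.0278
grip_force: 39.7
```

```bash
python3 snap.py w11; python3 -c "
from h import *; s=get_state(); print(list(s['tcp_pos']))"; python3 held.py w11 "[.5474,.0052,.0675]" .0325
```

```text
20.875 [0.54742241 0.00491039 0.06737025]
[np.float64(0.5473515818645711), np.float64(0.004225455299504192), np.float64(0.06735437182532536)]
bbox [ 284  238   62   59 2905] ell [314.4 267.2] [57.9 62.1]
centre [0.5475 0.0045 0.1006] rel tool mm [ 0.6318 -0.199 ] ztop rel 0.03313738286513168
plane [0.0053 0.0173]
```

Call:
{"method": "arm_command", "body": {"moves": [-1,-0.5,0,30,0,0,0,-1,0,0,12,0,0,0,-1,0,0,5,0,0,0,-1,0,0,3,0,0,0,-1,0,0,2,0,0,0,-1,0,0,0,0,0,0]}}

```text
clock: 21.68
tcp_pos: [0.5479, 0.0054, 0.0157]
orientation: [0.0, -0.665, 0.747, -0.0]
wrist_force: [0.5, 0.3, -1.2]
finger_gap: 0.0279
grip_force: 39.7
```

Call:
{"method": "arm_command", "body": {"moves": [-1,0,0,1.5,0,0,0,-1,0,0,0,0,0,0]}}

```text
clock: 21.92
tcp_pos: [0.5476, 0.0055, 0.0139]
orientation: [0.0, -0.665, 0.747, -0.0]
wrist_force: [-0.0, -0.3, -0.8]
finger_gap: 0.0281
grip_force: 39.7
```

Call:
{"method": "arm_command", "body": {"moves": [-0.15,0,0,0,0,0,0,0.1,0,0,0,0,0,0,0.1,0,0,0,0,0,0,0.1,0,0,-30,0,0,0,0.1,0,0,-40,0,0,0,0.1,0,0,0,0,0,0]}}

```text
clock: 22.68
tcp_pos: [0.5504, 0.005, 0.0873]
orientation: [0.002, -0.665, 0.747, -0.003]
wrist_force: [0.6, -0.1, -0.6]
finger_gap: 0.0471
grip_force: 0.0
```

```bash
python3 snap.py w12; python3 chk.py w12; python3 - <<'E'
from h import *
import pickle
np.set_printoptions(precision=4,suppress=True)
c,I,D=pickle.load(open('w12.pkl','rb')); v,u=np.mgrid[0:400,0:640]; f,cx,cy,M,e=c
P=e+(np.stack([(u-cx)/f,(v-cy)/f,np.ones_like(u)],-1)@M.T)*D[...,None]
m=(np.hypot(P[...,0]-.5397,P[...,1]+.061)<.025)&(P[...,2]>.054)&(P[...,2]<.066)
x=max(cv2.findContours(m.astype(np.uint8),0,1)[0],key=len); b,ax,_=cv2.fitEllipse(x); print('knob',b,ax,at_z(c,b,.059),np.median(P[m][:,2]))
E
```

```text
22.675 [0.55038275 0.0050379  0.08728542]
p0 0.046 [298, 191, 43, 42, 1433] [41.2 42.5] [0.5479 0.0055] z 0.04666382291513563 slope [0.0028 0.0297]
p1 0.046 [299, 259, 40, 39, 1215] [36.9 39.9] [0.5539 0.0565] z 0.0467283007597086 slope [0.0013 0.0443]
p2 0.046 [300, 320, 38, 34, 1044] [33.7 37.5] [0.5599 0.1078] z 0.04672030933100617 slope [0.0105 0.0584]
knob (320.02825927734375, 113.53926086425781) (35.89726638793945, 36.91877365112305) [ 0.54   -0.0596  0.059 ] 0.059566561822956096
```

View pics/w12.png

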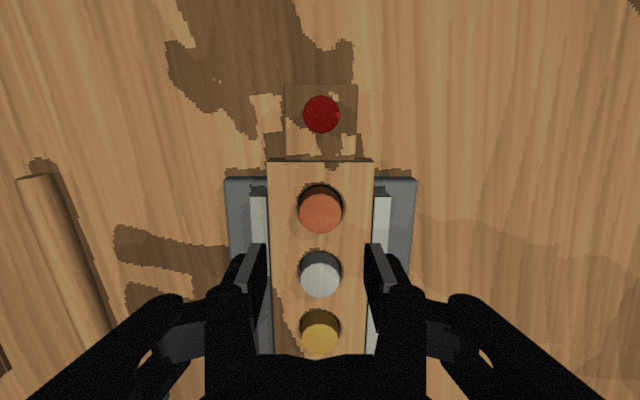

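Copper (320,212), steel (320,278) and brass (320,335) are flat in the three pockets; the knob is at (321,114). Next I go behind the knob with shut fingers, tilted slightly away from the microscope.

Call:
{"method": "arm_command", "body": {"moves": [-1,55,0,0,0,0,0,-1,55,0,0,0,0,0,-1,0,0,30,0,-0.1,0,-1,0,0,20,0,-0.1,0,-1,0,0,10,0,0,0,-1,0,0,0,0,0,0]}}

```text
clock: 23.48
tcp_pos: [0.5341, -0.0991, 0.023]
orientation: [0.074, -0.661, 0.743, 0.067]
wrist_force: [-0.2, -0.7, 0.9]
finger_gap: 0.0
grip_force: 0.0
```

```bash
python3 snap.py w13; python3 - <<'E'
from h import *
import pickle
np.set_printoptions(precision=4,suppress=True)
s=get_state(); r=q(s['orientation']).as_matrix(); print('tool x,y,z axes',r.T)
c,I,D=pickle.load(open('w13.pkl','rb')); v,u=np.mgrid[0:400,0:640]; f,cx,cy,M,e=c
P=e+(np.stack([(u-cx)/f,(v-cy)/f,np.ones_like(u)],-1)@M.T)*D[...,None]
m=(u>285)&(u<345)&(v>225)&(I.max(2)<90)&(P[...,2]>.03)
i=np.argsort(P[m][:,2])[:100]; print('tip',P[m][i].mean(0),P[m][i].min(0))
E
```

```text
23.475 [ 0.53413644 -0.09908524  0.02298176]
tool x,y,z axes [[-0.1132 -0.9736 -0.1981]
 [-0.9933  0.1153  0.001 ]
 [ 0.0219  0.1969 -0.9802]]
tip [ 0.5358 -0.0866  0.0432] [ 0.5262 -0.1157  0.0319]
```

View pics/w13.png

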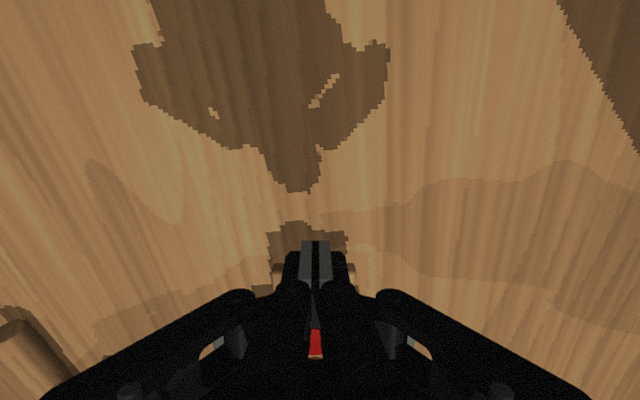

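Call:
{"method": "arm_command", "body": {"moves": [-1,2,0,10,0,0,0,-1,-9.8,0,2,0,0,0,-1,-4.9,0,1,0,0,0,-1,-4.9,0,1,0,0,0,-1,-4.9,0,1,0,0,0,-1,-4.9,0,1,0,0,0,-1,0,0,0,0,0,0]}}

```text
clock: 24.4
tcp_pos: [0.5389, -0.0696, 0.0141]
orientation: [0.075, -0.662, 0.743, 0.066]
wrist_force: [0.3, -0.1, 0.3]
finger_gap: 0.0
grip_force: 0.0
```

```bash
cat > car.py <<'E'
from h import *
np.set_printoptions(precision=4,suppress=True)
I,D=read_camera('top'); c=cam('top'); s=get_state(); print(s['clock'],s['tcp_pos'],s['wrist_force'])
H=cv2.cvtColor(I,cv2.COLOR_BGR2HSV); m=((H[...,0]<6)|(H[...,0]>174))&(H[...,1]>170)&(H[...,2]>60)
m[:,:130]=0; m[:150]=0; m[:,440:]=0
n,l,st,cc=cv2.connectedComponentsWithStats(m.astype(np.uint8))
for i in range(1,n):
    if st[i,4]>8: p=at_z(c,cc[i],.059); print(cc[i],st[i,4],p[:2],'slid mm',1e3*np.dot(p[:2]-[.5393,-.062],[.116,.993]))
E
python3 car.py
```

```text
24.45 [ 0.5388 -0.0697  0.014 ] [ 0.2393  0.5765 -0.2559]
[322.1695 217.6271] 59 [ 0.5407 -0.0558] slid mm 6.326705274747869
```

Call:
{"method": "arm_command", "body": {"moves": [-1,-9.8,0,2,0,0,0,-1,-19.6,0,4,0,0,0,-1,-19.6,0,4,0,0,0,-1,-19.6,0,4,0,0,0,-1,-19.6,0,4,0,0,0,-1,-19.6,0,4,0,0,0,-1,-9.8,0,2,0,0,0,-1,0,0,0,0,0,0]}}

```text
clock: 25.45
tcp_pos: [0.5523, 0.0507, 0.0137]
orientation: [0.075, -0.662, 0.743, 0.067]
wrist_force: [-0.3, -0.6, 0.2]
finger_gap: -0.0002
grip_force: 0.0
```

```bash
python3 car.py; python3 - <<'E'
from h import *
I,_=read_camera('scene'); cv2.imwrite('pics/s2.png',I)
E
```

```text
25.5 [0.5523 0.0501 0.0137] [-0.6069 -0.7264  0.5039]
```

View pics/s2.png

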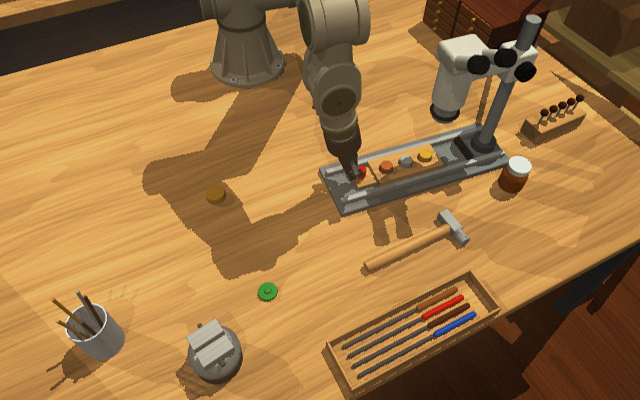

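The carriage is about 127 mm in. The three blanks show in it at (386,167), (406,161) and (425,155), and the arm is well clear of the microscope. I keep pushing.

Call:
{"method": "arm_command", "body": {"moves": [-1,-9.8,0,2,0,0,0,-1,-19.6,0,4,0,0,0,-1,-19.6,0,4,0,0,0,-1,-19.6,0,4,0,0,0,-1,-9.8,0,2,0,0,0,-1,-4.9,0,1,0,0,0,-1,0,0,0,0,0,0]}}

```text
clock: 26.42
tcp_pos: [0.5616, 0.1254, 0.0135]
orientation: [0.068, -0.66, 0.746, 0.06]
wrist_force: [-8.4, -33.7, 12.5]
finger_gap: 0.0004
grip_force: 17.0
```

Call:
{"method": "arm_command", "body": {"moves": [-1,-2.5,0,0.5,0,0,0,-1,-2.5,0,0.5,0,0,0,-1,0,0,0,0,0,0]}}

```text
clock: 26.8
tcp_pos: [0.5616, 0.1255, 0.0136]
orientation: [0.065, -0.659, 0.748, 0.058]
wrist_force: [-13.0, -48.8, 18.7]
finger_gap: -0.0002
grip_force: 25.3
```

Call:
{"method": "arm_command", "body": {"moves": [-1,9.8,0,-2,0,0,0,-1,0,0,0,0,0,0]}}

```text
clock: 27.05
tcp_pos: [0.5616, 0.1252, 0.0136]
orientation: [0.072, -0.66, 0.745, 0.064]
wrist_force: [-3.4, -14.5, 4.9]
finger_gap: 0.0001
grip_force: 7.6
```

```bash
python3 - <<'E'
from h import *
np.set_printoptions(precision=4,suppress=True)
s=get_state(); print(s['clock'],s['tcp_pos'],s['wrist_force'],s['orientation'])
I,D=read_camera('scene'); cv2.imwrite('pics/s3.png',cv2.resize(I[90:230,300:540],None,fx=3,fy=3)); c=cam('scene')
v,u=np.mgrid[0:400,0:640]; f,cx,cy,M,e=c
P=e+(np.stack([(u-cx)/f,(v-cy)/f,np.ones_like(u)],-1)@M.T)*D[...,None]
H=cv2.cvtColor(I,cv2.COLOR_BGR2HSV); m=((H[...,0]<6)|(H[...,0]>174))&(H[...,1]>170)&(v<220)&(v>90)&(u<470)
n,l,st,cc=cv2.connectedComponentsWithStats(m.astype(np.uint8))
for i in range(1,n):
    if st[i,4]>8: print(st[i].tolist(),P[l==i].mean(0),P[l==i].max(0))
m=(abs(P[...,2]-.046)<.004)&(H[...,1]>0)&(P[...,1]>.15)&(P[...,1]<.4)&(abs(P[...,0]-.575)<.05)
n,l,st,cc=cv2.connectedComponentsWithStats(m.astype(np.uint8))
for i in range(1,n):
    if st[i,4]>20: print('b',st[i].tolist(),at_z(c,cc[i],.046))
E
```

```text
27.05 [0.5616 0.1252 0.0136] [ -3.3831 -14.4876   4.9394] [ 0.0722 -0.6603  0.7448  0.0645]
[389, 157, 5, 4, 11] [0.5815 0.13   0.0896] [0.6146 0.1511 0.1309]
[386, 167, 6, 3, 12] [0.5722 0.137  0.0415] [0.5749 0.1427 0.0486]
b [446, 142, 12, 10, 93] [0.5851 0.3096 0.046 ]
b [427, 147, 12, 11, 96] [0.5786 0.2578 0.046 ]
b [408, 152, 12, 11, 96] [0.5724 0.2069 0.046 ]
```

View pics/s3.png

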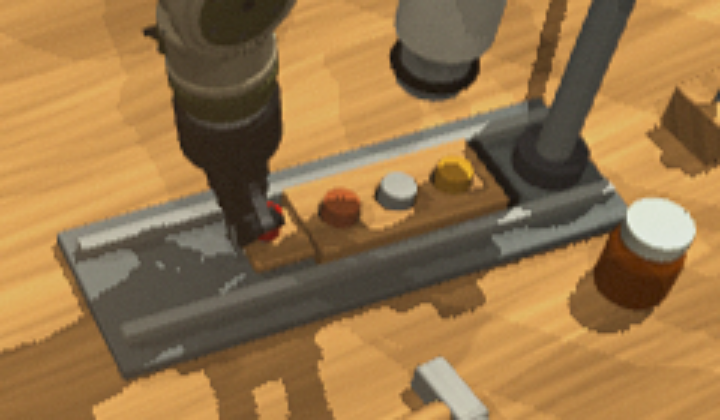

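The carriage looks flush against the black stop block, yet I measure only about 203 mm of slide. It may have started partly slid in, so I check against the stage plate's outer end (−270 mm) in w1.

```bash
python3 - <<'E'
from h import *
import pickle
np.set_printoptions(precision=4,suppress=True)
c,I,D=pickle.load(open('w1.pkl','rb'))
s=np.array([.116,.9932]); p1=np.array([.5537,.0567])
for col in (262,370):
    col_i=I[125:160,col-2:col+3].astype(int).mean((1,2)); r=125+np.argmax(abs(np.diff(col_i[:])))
    for z in (.014,.026): print(col,r,z,'edge->p1 along slide',np.dot(p1-at_z(c,(col,r+.5),z)[:2],s))
print(I[130:155,257].sum(1).tolist())
# carriage block outer end (85 mm from p1) as check
col=I[118:145,300].astype(int).sum(1); print(col.tolist())
# lens from scene depth
for n in ('scene','top'):
    c=cam(n); D=np.load(n+'0.npy'); v,u=np.mgrid[0:400,0:640]; f,cx,cy,M,e=c
    P=e+(np.stack([(u-cx)/f,(v-cy)/f,np.ones_like(u)],-1)@M.T)*D[...,None]
    # plate along the slide line at lateral offset 65mm
    o=np.array([.9932,-.116]); d=P[...,:2]-p1; a=d@s; b=d@o
    for sg in (1,-1):
        m=(abs(sg*b-.065)<.006)&(abs(P[...,2]-.014)<.006)&(a>-.2)&(a<.45); print(n,sg,'plate extent rel p1',np.percentile(a[m],[0,.5,99.5,100]),m.sum())
    m=(P[...,2]>.225)&(P[...,2]<.31)&(abs(b)<.06)&(a>.1)&(a<.33); print('head',np.percentile(a[m],[1,99]) if m.any() else None,np.percentile(b[m],[1,99]) if m.any() else None)
E
```

```text
262 135 0.014 edge->p1 along slide 0.07265191213806191
262 135 0.026 edge->p1 along slide 0.07410256568391996
370 134 0.014 edge->p1 along slide 0.07361644120174471
370 134 0.026 edge->p1 along slide 0.07503496376527276
[378, 371, 375, 381, 334, 249, 226, 233, 241, 237, 196, 129, 191, 252, 279, 274, 280, 282, 288, 280, 287, 288, 276, 300, 290]
[332, 325, 333, 321, 334, 228, 163, 170, 159, 197, 321, 351, 360, 347, 343, 333, 326, 325, 320, 323, 333, 325, 333, 340, 334, 329, 335]
scene 1 plate extent rel p1 [-0.0675 -0.0663  0.3877  0.3912] 755
scene -1 plate extent rel p1 [-0.0672 -0.0663  0.3875  0.3905] 488
head [0.1664 0.3294] [-0.0213  0.0431]
top 1 plate extent rel p1 [-0.0691 -0.0678  0.3869  0.3898] 778
top -1 plate extent rel p1 [-0.0691 -0.067   0.3865  0.3894] 1021
head [0.1652 0.3296] [-0.044   0.0438]
```

The plate spans −0.0695 to +0.3905 m relative to pocket1's starting place. So the lens stood about 0.201 m inward and the carriage began about 19 mm slid in; the 202 mm slide therefore means it is home. I retreat and verify.

Call:
{"method": "arm_command", "body": {"moves": [-1,4.9,0,-1,0,0,0,-1,9.8,0,-2,0,0,0,-1,19.6,0,-4,0,0,0,-1,39,0,-8,0,0,0,-1,50,0,-20,0,0,0,-1,40,0,-40,0,0,0,-1,40,0,-40,0,0,0,-1,0,0,0,0,0,0]}}

```text
clock: 28.1
tcp_pos: [0.5381, -0.0966, 0.0886]
orientation: [0.076, -0.66, 0.745, 0.063]
wrist_force: [0.4, 0.4, -0.1]
finger_gap: 0.0001
grip_force: 0.0
```

```bash
python3 - <<'E'
from h import *
np.set_printoptions(precision=4,suppress=True)
s=get_state(); print(s['clock'],s['tcp_pos'],s['wrist_force'])
I,D=read_camera('scene'); c=cam('scene')
v,u=np.mgrid[0:400,0:640]; f,cx,cy,M,e=c
P=e+(np.stack([(u-cx)/f,(v-cy)/f,np.ones_like(u)],-1)@M.T)*D[...,None]
H=cv2.cvtColor(I,cv2.COLOR_BGR2HSV)
m=(abs(P[...,2]-.046)<.004)&(P[...,1]>.15)&(P[...,1]<.4)&(abs(P[...,0]-.575)<.05)
n,l,st,cc=cv2.connectedComponentsWithStats(m.astype(np.uint8))
p1=np.array([.5537+.0015,.0567]); sl=np.array([.116,.9932])
for i in range(1,n):
    if st[i,4]>20: w=at_z(c,cc[i],.046); print('blank',w,'along from p1 start',(w[:2]-p1)@sl,'top z',np.percentile(P[l==i][:,2],[50,95]))
# carriage block extent on its top face, beside the pockets
o=np.array([.9932,-.116]); d=P[...,:2]-p1; a=d@sl; b=d@o
m=(abs(b-.027)<.006)&(abs(P[...,2]-.034)<.004)&(a>0)&(a<.35); print('block extent',np.percentile(a[m],[1,99]),'expect -85..85 about slide')
m=((H[...,0]<6)|(H[...,0]>174))&(H[...,1]>170)&(v<220)&(v>140)&(u<410)&(u>330)
print('knob',P[m].mean(0),m.sum())
E
```

```text
28.1 [ 0.5381 -0.0966  0.0886] [ 0.4327  0.3744 -0.0936]
blank [0.6005 0.3942 0.046 ] along from p1 start 0.3405082741604784 top z [0.0451 0.0497]
blank [0.5856 0.3093 0.046 ] along from p1 start 0.254437567871463 top z [0.0463 0.049 ]
blank [0.5786 0.2576 0.046 ] along from p1 start 0.2022858856346993 top z [0.0467 0.0495]
blank [0.5724 0.2062 0.046 ] along from p1 start 0.15047726594180913 top z [0.0467 0.0489]
block extent [0.1178 0.3493] expect -85..85 about slide
knob [0.5664 0.1384 0.0554] 82
```

The carriage stands 202 mm further in, against a firm stop. The blanks are 52 mm apart with their tops at z≈0.046, and the robot is clear.

```bash
python3 -c "
from workcell import hand_in; print(hand_in())"
```

```text
the job is handed in; nothing more can be done
None
```

The brass, copper and steel blanks sit flat in pockets 2, 0 and 1; the carriage was pushed by its knob to a firm stop under the microscope (about 202 mm of travel, measured by camera), the arm is clear, and the job is handed in at about 28 s with no verdict returned.

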